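# Free the swing bolt of a stone-carving clamp

### The job

Unlatch the carving clamp so that the stone can be taken out: unscrew its wing nut (counter-clockwise seen from above) until the washer under it lines up with the notches of the two keeper plates, then swing the hinged eyebolt out through them and right down onto its stop. Find the height by feel, pulling gently: never force the washer against the keeper plates, and leave the other things on the bench as they are.

Things in the scene. Friction and masses are not known exactly. Their poses are not given: they have to be found in the camera images.
- fixture: Carving clamp of dark steel, bolted down: base 100 x 220 x 15 mm, a marble blank under a flat strap 48 mm wide, its top 110 mm above the bench. Origin under the middle, on the bench; z up. The strap runs along y: hinge posts at y = +98 mm (110 mm high); at the -y end two fork prongs (end at y = -105 mm) with a 15 mm slot open to -y; the eyebolt stands in it at y = -85 mm.
- pivot (a point): The eyebolt's hinge pin, 85 mm along the clamp's -y from its origin, 30 mm above the bench; axes of the clamp. The eyebolt swings about this point's x axis, outwards and down towards its -y.
- eyebolt (a joint): Swing of the steel eyebolt (8 mm rod), rad: 0 upright in the slot, 1.45 lying out along the clamp's -y against its stop. Its stiff pivot (0.3 N m, about 3 N at the nut) keeps it where it is left. Unless the washer is level with the notches it butts against the keeper plates within the first 0.1 rad; once past them the bolt swings freely.
- wingnut (a joint): Turn of the wing nut on the eyebolt, rad: 0 screwed down on the fork, grows counter-clockwise seen from above (loosening). Its quick thread lifts it 10 mm a turn (1.6 mm per rad) against a steady friction of 0.2 N m; it does not run back by itself and can turn up to 5 rad.
- washer_face (a point): Middle of the underside of the captive washer (30 mm along the clamp's x, 16 along y, 5 thick) under the nut, on the bolt's axis, 80 mm from the pivot when screwed down. It rises with the nut but does not turn; z along the bolt. The bolt comes free when this point has risen 0.3 to 1.0 mm above the notches' lower edges; lower or higher, the washer butts on the plates.
- wings (a point): Grip point of the wing nut: on its axis, 36 mm above the washer's underside, midway up the wings. The two flat wings run along this point's x, 58 mm across in all, 12 mm thick along y (so is the hub between them), 22 to 49 mm above the washer's underside; below them the hub, a flange 18 mm across and the washer. z along the bolt, away from the pivot.
- keeper: Two steel keeper plates on the prongs, 10 to 13 mm outwards (-y) of the bolt's upright axis, 2 mm ahead of the washer, 7.5 to 23 mm either side of the slot's middle. Each has a 5.8 mm high notch, its lower edge 1 to 5 mm above the fork's top, set anew every time (both alike, not measured). Over 40 N on them does harm. Origin on the bolt's axis at the fork's top; clamp's axes.
- ear_defenders: Bystander, ear defenders: red cups with a black band, 130 mm wide; origin under its middle on the bench. Leave alone.
- safety_glasses: Bystander, safety glasses: black frame, 140 mm wide; origin under its middle on the bench. Leave alone.
- sanding_disc: Bystander, sanding disc: paper disc 100 mm across, 5 mm thick, beside the clamp; origin under its middle on the bench. Leave alone.
- backing_pad: Bystander, backing pad: black rubber pad 112 mm across, 30 mm high; origin under its middle on the bench. Leave alone.
- scribe: Bystander, scribe: red square pencil-like stick 155 mm long, 9 mm thick, beside the clamp; origin under its middle on the bench. Leave alone.
- chisel: Bystander, chisel: wooden handle, 210 mm long; origin under its middle on the bench. Leave alone.
- rubbing_block: Bystander, rubbing block: terracotta-coloured block 60 x 90 x 30 mm; origin under its middle on the bench. Leave alone.
- marble_offcut: Bystander, marble offcut: 55 x 40 x 28 mm, beside the clamp; origin under its middle on the bench. Leave alone.

How it is judged:
By the outcome, as a careful person would: the job done as asked, in the order asked, and still so for the second after the job is handed in, with the robot touching nothing.
It also fails if it takes over 72 s, if anything falls off the work surface, if the arm or the gripper's body presses on something with over 40 N, if the wrist force passes 120 N, or if a joint passes its speed limit or range.

### The arm

A 6-joint arm with a two-finger parallel gripper is mounted at the origin on the work surface. World frame = base frame: x ahead of the robot, y to its left, z up, the work surface at z = 0. Lengths are in mm, angles in degrees, forces in N, time in s.
With the tool pointing down it reaches from about 300 to 850 mm from the base axis. Payload 5.4 kg.
Tool frame: the origin (TCP) lies midway between the tips of the shut fingers; the grasp point (between the pads) lies 19 mm behind it; z points along the fingers, y is the line along which they close (so a half turn about z gives the same grasp; the last joint's range is limited). The gripper opens to 85 mm and grips with 20 to 120 N. Pads are 22 mm wide; open, the fingers measure 114 mm over their backs; the gripper's body (76 mm by 85 mm) begins 54 mm behind the grasp point. The pads swing forward as they close: fully open they stand 13 mm farther back than shut.
Start: joints at [-87.153, 9.076, 91.501, -0, 79.423, -12.038], TCP at [147.687, -555.693, 231.299] pointing down, gripper open.
Joint ranges: [-166.64, 166.64], [-54.1, 131.32], [10.49, 154.53], [-73.88, 253.88], [9.74, 151.15], [-171.62, 171.62]. Speed limits (degrees/s): [147.25, 147.25, 180, 180, 180, 180].

### API

Orientations are given as [roll, pitch, yaw] about the fixed x, y, z axes, in that order (R = Rz(yaw) Ry(pitch) Rx(roll)).
In Python, from bench import r, imaging gives the robot as it stands. The module is installed in compiled form; this text tells all that it offers. Calls block until the motion is done:
- r.move_ptp(position, orientation): joint-space move of the TCP to a pose.
- r.servo_line(position, ori=None, feed=150, f_stop=None): straight line of the TCP; ori=None keeps the orientation; feed is the mean speed in mm/s. With f_stop (N) it stops when the force on the tool has changed by that much, and returns True; else False.
- r.move_j(angles): joint-space move.
- r.release() and r.clamp(): open the fingers fully, or close them until they stop; the grip force is fixed at half the most.
- r.hold(seconds).
- r.inverse_kinematics(position, orientation): joint angles nearest the present ones, or None.
- imaging.camera(name): name is "side" or "top"; returns the picture (400x640x3 uint8, blue, green, red); there is no depth.
- imaging.camera_params(name): a dict with "mtx" (3x3 intrinsics, pixels), "xyz" and "attitude" of the camera in the world. Camera axes: x right, y down, z forward; pixel columns grow to the right and rows downward; lengths in mm; the calibration is good to about 2 mm. A picture is of the moment at which its call begins. camera_params takes no time and is no camera call.
A pose or a line that the arm cannot do raises r.Unreachable and nothing moves.
- r.hand_in(): hands the job in; it is judged then, once.
Readings, each from a call of its own:
- r.get_time_s(): time.
- r.get_joints(): joint angles.
- r.get_joint_vel(): joint speeds.
- r.get_joint_torque(): joint torques, N m.
- r.get_tcp_pos(): TCP position.
- r.get_tcp_rot(): TCP orientation.
- r.get_contact_force(): force on the tool from outside, world axes, zero at the start.
- r.get_torque(): the same for the moment, N m.
- r.get_grip_width(): opening from 0.0 (shut) to 1.0 (fully open).
- r.get_grip_force(): force on a finger pad.
Only numpy, scipy, OpenCV 4.12 (cv2) and the standard library are available. Lean on these libraries where they do the work, as an engineer would, in place of code of your own. Each camera call takes 0.05 s, during which the arm holds its last target. There are 200 camera calls.

## Working session

There is one attempt and no reset: what is moved stays moved. The work goes in short steps, each a Python script; the robot and the scene stay as the last script left them, time stands still between calls to the robot, and variables do not carry over. Pictures are saved under pics/ and viewed, at most 10 in all, crops included, and the job is handed in when it is done.

```bash
mkdir -p pics; python3 - <<'E'
from bench import r, imaging
import cv2
for n in("top","side"):
    cv2.imwrite(f"pics/{n}0.png",imaging.camera(n)); p=imaging.camera_params(n); print(n,p)
print(r.get_time_s(),r.get_tcp_rot())
E
```

```text
top {'mtx': array([[384.80168878,   0.        , 326.72110948],
       [  0.        , 384.80168878, 195.4529693 ],
       [  0.        ,   0.        ,   1.        ]]), 'xyz': array([ 5.12044820e+02, -7.40053885e-01,  1.17079580e+03]), 'attitude': array([-175.02757253,   -0.48693673,  -91.14950209])}
side {'mtx': array([[465.65416124,   0.        , 322.78582685],
       [  0.        , 465.65416124, 199.29627651],
       [  0.        ,   0.        ,   1.        ]]), 'xyz': array([   70.89171076, -1137.29183954,  1179.03810672]), 'attitude': array([-130.45641947,   -0.7476903 ,  -23.99124181])}
0.1 [-1.79903226e+02 -1.99929520e-02  1.48829602e+01]
```

View pics/top0.png

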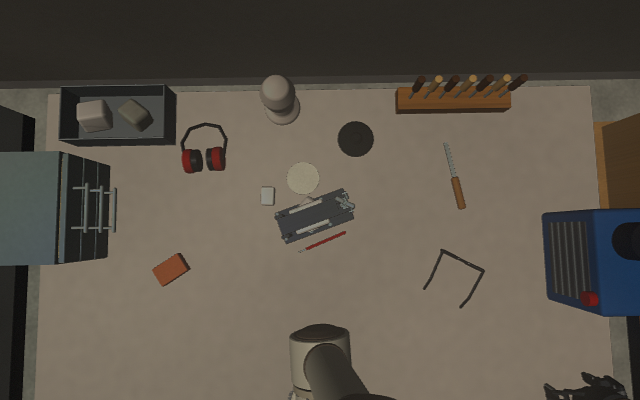

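View pics/side0.png

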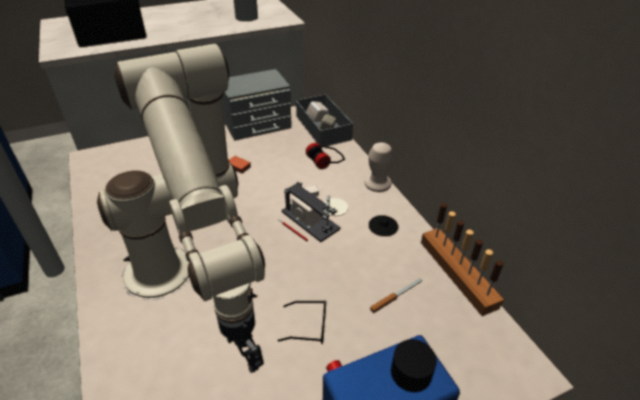

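The clamp shows in the top view around (315,215), with the nut end at about (347,203). In the side view it is around (312,210), with the nut near (328,208). I'll enlarge both.

```bash
python3 - <<'E'
import cv2,numpy as np
a=cv2.imread("pics/top0.png")[180:250,265:365]; b=cv2.imread("pics/side0.png")[170:245,270:350]
a=cv2.resize(a,None,fx=8,fy=8,interpolation=cv2.INTER_CUBIC); b=cv2.resize(b,None,fx=7.5,fy=7.5,interpolation=cv2.INTER_CUBIC)
cv2.imwrite("pics/tc.png",cv2.convertScaleAbs(a,alpha=1.8)); cv2.imwrite("pics/sc.png",cv2.convertScaleAbs(b,alpha=1.6))
E
```

```text
(no output)
```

View pics/tc.png

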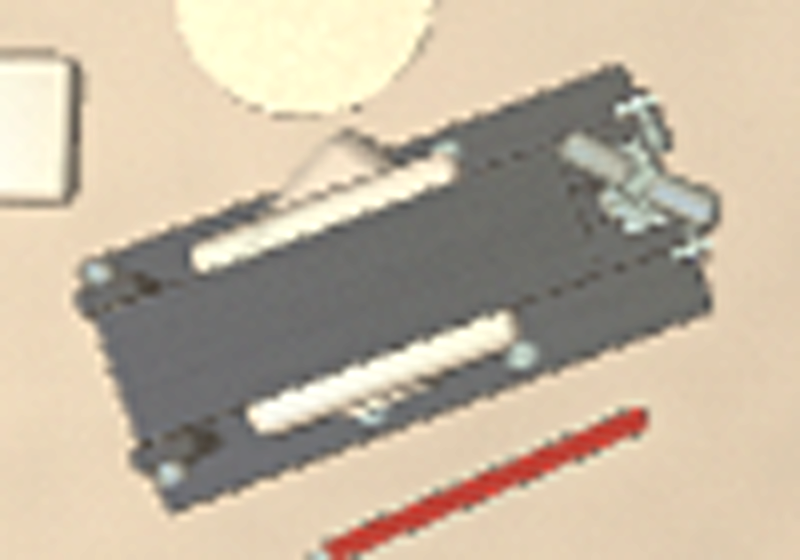

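View pics/sc.png

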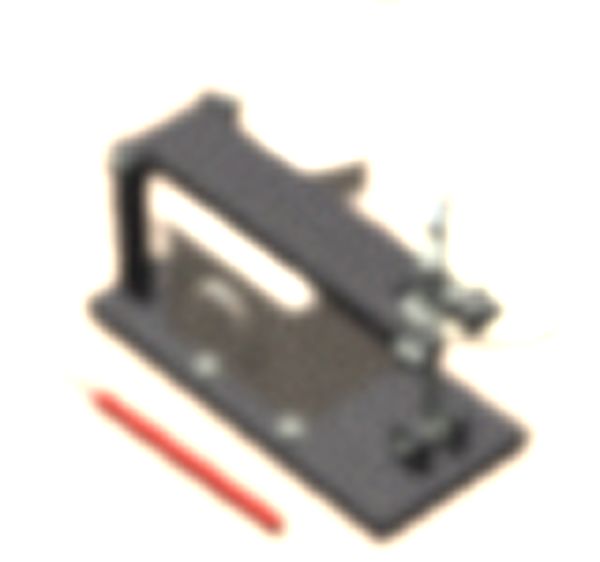

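The top crop shows the wing bar from (575,150) to (710,208), which is full-image (336.9,198.8) to (353.8,206.0). The keeper ends are at crop (640,105) and (690,245), and the base corners at (175,510), (710,310), (620,65) and (80,262). The side view looks nearly end-on along the wings, with the bolt tip around crop (440,205).

```bash
cat > h.py <<'E'
import numpy as np, cv2
from scipy.spatial.transform import Rotation as R
from bench import r, imaging
def cam(n):
    p=imaging.camera_params(n); return p["mtx"],R.from_euler('xyz',p["attitude"],degrees=True).as_matrix(),np.array(p["xyz"])
def ray(n,uv):
    K,A,c=cam(n); return c, A@np.linalg.solve(K,[*uv,1.])
def onz(n,uv,z):
    c,d=ray(n,uv); return c+d*(z-c[2])/d[2]
def proj(n,X):
    K,A,c=cam(n); q=K@(A.T@(np.array(X)-c)); return q[:2]/q[2]
def tri(a,b):  # across top,side
    (c,d),(e,f)=ray("top",a),ray("side",b); s=np.linalg.lstsq(np.c_[d,-f],e-c,rcond=None)[0]
    P,Q=c+s[0]*d,e+s[1]*f; return (P+Q)/2,np.linalg.norm(P-Q)
E
python3 - <<'E'
from h import *
T=lambda u,v:(265+(u+.5)/8-.5,180+(v+.5)/8-.5)
S=lambda u,v:(270+(u+.5)/7.5-.5,170+(v+.5)/7.5-.5)
cs=[onz("top",T(*p),15)[:2] for p in((175,510),(710,310),(620,65),(80,262))]
cs=np.array(cs); print("corners",cs.round(1)); print(np.linalg.norm(np.diff(cs,axis=0),axis=1))
d=(cs[0]-cs[1])+(cs[3]-cs[2]); yaw=np.degrees(np.arctan2(-d[0],d[1])); print("yaw",yaw,cs.mean(0))
y=np.array([-np.sin(np.radians(yaw)),np.cos(np.radians(yaw))]); print("axis from base",cs.mean(0)-85*y)
w=[onz("top",T(*p),159)[:2] for p in((575,150),(710,208))]; w=np.array(w);d=w[1]-w[0]
print("wing",w,np.linalg.norm(d),np.degrees(np.arctan2(*d[::-1])),w.mean(0))
k=[onz("top",T(*p),120)[:2] for p in((640,105),(690,245))]; print("keep",np.array(k), np.mean(k,0)+11.5*y)
print("base corner tri",tri(T(710,310),S(380,530)),tri(T(620,65),S(525,440)))
a=w.mean(0)
for nm,p,z in(("pivot",a,30),("fork",a,110),("wing a",w[0],159),("wing b",w[1],159),("wing b low",w[1],132),("mid",a,159)):
    u=proj("side",[*p,z]); print(nm,((u-[270,170]+.5)*7.5).round())
b=cv2.imread("pics/side0.png")[185:220,310:345]
cv2.imwrite("pics/sn.png",cv2.convertScaleAbs(cv2.resize(b,None,fx=16,fy=16,interpolation=cv2.INTER_NEAREST),alpha=1.3))
E
```

```text
corners [[471.6 110.3]
 [542.  -91. ]
 [635.  -59.4]
 [564.7 144.9]]
[213.2832792   98.26601753 216.08356317]
yaw 19.144657321304138 [553.31389991  26.20938326]
axis from base [581.19001617 -54.08957153]
wing [[591.82125534 -36.58233273]
 [571.80053633 -80.62363734]] 48.37835984699767 -114.44605095081928 [581.81089583 -58.60298503]
keep [[609.94327251 -60.60449775]
 [561.58020718 -76.53615418]] [581.99026529 -57.70634973]
base corner tri (array([542.60472329, -91.42166899,  12.2417725 ]), np.float64(1.1584277586673637)) (array([634.91030626, -59.42138868,   7.17121673]), np.float64(2.05157373047557))
pivot [428. 435.]
fork [431. 309.]
wing a [433. 194.]
wing b [433. 264.]
wing b low [432. 309.]
mid [433. 228.]
```

View pics/sn.png

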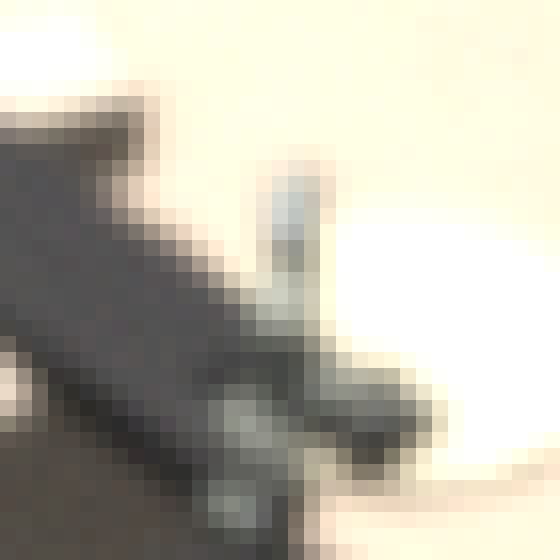

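The side close-up has the wing tip at full-image (328.0,195.0), against a predicted (327.2,195.4). That confirms the wing top is about 159 mm high, with the axis near (582,-57.5). Next I move in.

```bash
cat >> h.py <<'E'
YAW=19.; AX=np.array([582.,-57.5]); WING=65.5
def rpy(M): return list(M.as_euler('xyz',degrees=True))
def pose(turn,rise,tilt=0,ax=AX,up=3.,wing=WING):
    """TCP pose gripping the wings: turn deg CCW since start, rise mm, tilt rad outwards."""
    u=R.from_euler('z',YAW,degrees=True)*R.from_euler('x',tilt)   # bolt frame: outward swing = towards clamp -y
    piv=np.array([*ax,30.])
    p=piv+u.apply([0,0,80+36+rise+up-19])
    return list(p), rpy(u*R.from_euler('z',wing+turn-YAW,degrees=True)*R.from_euler('x',180,degrees=True))
def st(t=""):
    print(t,"t%.1f"%r.get_time_s(),"F",np.round(r.get_contact_force(),1),"M",np.round(r.get_torque(),2),"p",np.round(r.get_tcp_pos(),1),"grip %.2f"%r.get_grip_width())
E
python3 - <<'E'
from h import *
p,o=pose(0,0); hi=[p[0],p[1],250]
print(p,o,r.inverse_kinematics(p,o))
for t in(90,180,200): print(t,r.inverse_kinematics(*pose(t,2)))
for tl in (.1,.4,.8): print(tl,r.inverse_kinematics(*pose(90,3,tl)),r.inverse_kinematics(*pose(180,3,tl)))
r.move_ptp(hi,o); st("hi")
r.servo_line(p,f_stop=10); st("down")
cv2.imwrite("pics/t1.png",imaging.camera("top"));
s=imaging.camera("side")
cv2.imwrite("pics/s1.png",cv2.resize(s[120:240,250:410],None,fx=5,fy=5,interpolation=cv2.INTER_CUBIC))
E
```

```text
[np.float64(582.0), np.float64(-57.5), np.float64(130.0)] [np.float64(180.0), np.float64(0.0), np.float64(65.5)] [-1.74727676e+01  1.60000337e+01  9.53442137e+01 -2.54444375e-14
  6.86557526e+01  7.02723241e+00]
90 [-17.47276759  15.86519226  95.2640336    0.          68.87077415
 -82.97276759]
180 None
200 [-17.47276759  15.86519226  95.2640336    0.          68.87077415
 167.02723241]
0.1 [-20.63557415  18.43497589  92.1971206    4.60933878  73.08179571
 -87.62061073] None
0.4 [-28.51488006  29.13017767  81.6494039   15.27548461  86.65942788
 -97.26220936] None
0.8 [ -35.41319193   47.63079964   64.95342704   25.70221445  105.72848526
 -102.56778957] [-35.41319193  47.63079964  64.95342704  25.70221445 105.72848526
 167.43221043]
hi t2.5 F [ 0.5 -0.3  0.2] M [ 0.06  0.02 -0.04] p [581.9 -58.4 250. ] grip 1.00
down t3.4 F [-0.4  0.1 -0.3] M [ 0.04  0.   -0.05] p [582.8 -57.8 131.2] grip 1.00
```

View pics/s1.png

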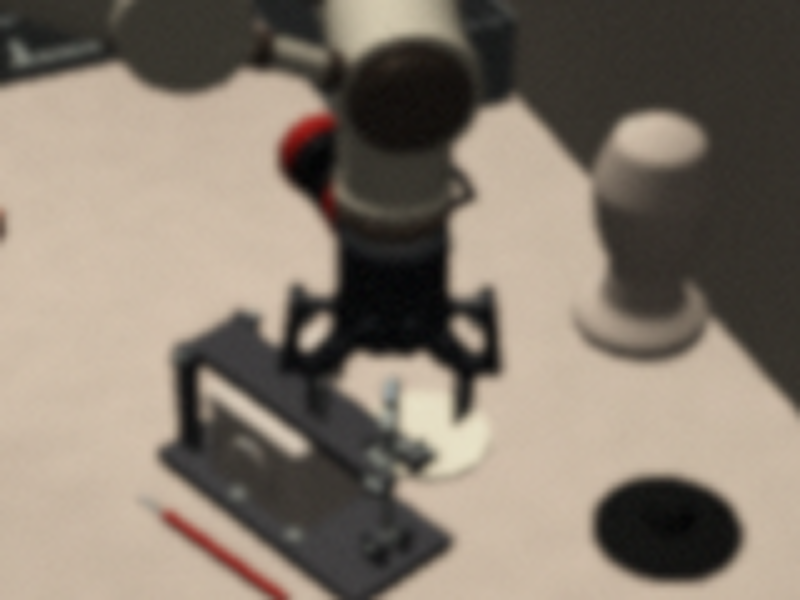

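The fingers straddle the wing: they sit at crop x 317 and 463, and the wing is at 391. Next I clamp and read the forces.

```bash
python3 - <<'E'
from h import *
st("pre"); r.clamp(); st("clamped"); r.hold(.3); st()
print(r.get_grip_force(), r.get_tcp_rot())
E
```

```text
pre t3.5 F [-0.7  0.4 -0.6] M [ 0.04 -0.02  0.02] p [583.  -57.8 131.5] grip 1.00
clamped t4.2 F [ 4.1 -1.7 -1. ] M [-0.17 -0.68 -0.13] p [582.9 -57.9 130.4] grip 0.12
 t4.5 F [ 5.2 -2.  -0.5] M [-0.32 -0.83 -0.15] p [582.9 -57.9 130.4] grip 0.13
60.90558344498277 [ 1.79864215e+02 -2.02659903e-02  6.54827320e+01]
```

```bash
cat >> h.py <<'E'
def go(turn,rise,tilt=0,feed=40,f=None,ax=AX,wing=WING):
    p,o=pose(turn,rise,tilt,ax,wing=wing); return r.servo_line(p,o,feed=feed,f_stop=f)
def out(ax=AX):   # measured outward travel of the TCP in mm
    d=np.array(r.get_tcp_pos())[:2]-ax; return d@np.array([np.sin(np.radians(YAW)),-np.cos(np.radians(YAW))])
def probe(turn,rise,tilt=.07,f=10,ax=AX,wing=WING):
    hit=go(turn,rise,tilt,20,f,ax,wing); F=np.array(r.get_contact_force())
    print("turn %.0f hit %s out %.1f"%(turn,hit,out(ax)),"F",F.round(1),"yaw %.1f t%.1f"%(r.get_tcp_rot()[2],r.get_time_s()),flush=True); return hit
E
python3 - <<'E'
from h import *
for t in(12,24):
    go(t,t*10/360); st("turned")
    if not probe(t,t*10/360): break
    go(t,t*10/360); st("back")
E
```

```text
turned t4.8 F [ 4.6 -1.2 -0.8] M [-0.27 -0.78  0.2 ] p [582.8 -57.9 130.8] grip 0.13
turn 12 hit True out 4.8 F [-0.1  3.6  4.1] yaw 77.5 t5.2
back t5.5 F [ 4.7 -0.9 -0.4] M [-0.16 -0.86  0.14] p [582.8 -57.9 130.7] grip 0.13
turned t5.8 F [ 5.4 -0.8  0.8] M [-0.07 -0.83  0.22] p [582.8 -58.  131. ] grip 0.13
turn 24 hit True out 4.9 F [-0.   3.3  3.9] yaw 89.4 t6.2
back t6.5 F [ 4.3 -0.2  0.7] M [-0.02 -0.84  0.12] p [582.8 -57.9 131. ] grip 0.13
```

```bash
python3 - <<'E'
from h import *
for t in(36,48,60,72,84):
    go(t,t*10/360)
    if not probe(t,t*10/360,f=14): break
    go(t,t*10/360); st("back")
E
```

```text
turn 36 hit False out 5.4 F [2.4 8.8 5.8] yaw 101.3 t7.3
```

```bash
python3 - <<'E'
from h import *
r.hold(.3); st("held"); print(out(), r.get_tcp_rot(), pose(36,1)[0])
E
```

```text
held t7.6 F [2.2 8.8 6.3] M [ 1.02 -0.56  0.06] p [584.3 -62.4 131.2] grip 0.12
5.38552606560414 [-179.47362313   -4.25260606  101.34903309] [np.float64(582.0), np.float64(-57.5), np.float64(131.0)]
```

```bash
python3 - <<'E'
from h import *
h=np.array([.326,-.946])
for tl in(.08,.09,.10):
    s=go(36,1,tl,15,f=6); print(tl,s,"out %.2f"%out(),"Fout %.1f"%(np.array(r.get_contact_force())[:2]@h), np.round(r.get_tcp_rot(),1))
    if -(np.array(r.get_contact_force())[:2]@h)>13: break
r.hold(.2);print(out(),np.array(r.get_contact_force())[:2]@h)
for tl in(.05,.03,.015,0):
    go(36,1,tl,15); print(tl,"out %.2f"%out(),"Fout %.1f"%(np.array(r.get_contact_force())[:2]@h))
st()
E
```

```text
0.08 False out 5.67 Fout -9.4 [-179.4   -4.9  101.3]
0.09 False out 5.99 Fout -12.1 [-179.3   -5.6  101.4]
0.1 False out 6.32 Fout -14.7 [-179.2   -6.2  101.4]
6.338826677303764 -15.344701509925834
0.05 out 4.69 Fout -2.7
0.03 out 3.58 Fout 0.0
0.015 out 2.18 Fout 0.8
0 out 0.73 Fout 1.2
 t9.8 F [5.6 0.7 2.3] M [ 0.21 -0.97  0.17] p [582.7 -58.  131.3] grip 0.13
```

The nut is butting: contact starts at about 4.7 mm of travel, then the force climbs. I'll keep stepping, calling it free when tilt 0.085 gives a small outward force.

```bash
cat >> h.py <<'E'
H=np.array([np.sin(np.radians(YAW)),-np.cos(np.radians(YAW))])
def Fout(): return np.array(r.get_contact_force())[:2]@H
def search(turns,t0=0,wing=WING):
    for t in turns:
        k=(t+t0)/36; go(t,k,wing=wing); M=r.get_torque()[2]
        hit=go(t,k,.085,25,12,wing=wing); f=Fout()
        print("turn %.0f hit %s out %.2f Fout %.1f Mz %.2f yaw %.1f t%.1f"%(t+t0,hit,out(),f,M,r.get_tcp_rot()[2],r.get_time_s()),flush=True)
        if out()>7 and f>-7: return t
        go(t,k,0,40,wing=wing)
E
python3 - <<'E'
from h import *
search(range(46,161,10)); st()
E
```

```text
turn 46 hit True out 6.60 Fout 2.1 Mz 0.18 yaw 111.4 t10.5
turn 56 hit False out 8.86 Fout -0.7 Mz 0.23 yaw 121.4 t11.6
 t11.6 F [4.7 2.4 3.6] M [ 0.57 -0.68  0.04] p [585.4 -65.7 131.7] grip 0.12
```

It slides free at 56°. Next I swing it out gently while still gripping.

```bash
python3 - <<'E'
from h import *
for tl in(.12,.17,.22,.3,.4,.5,.6):
    s=go(56,56/36,tl,40,f=12); print(tl,s,"out %.2f cmd %.1f"%(out(),(97+3+1.56)*np.sin(tl)),"Fout %.1f"%Fout(),np.round(r.get_contact_force(),1),"%.1f"%r.get_time_s(),flush=True)
    if s: break
s=imaging.camera("side")
cv2.imwrite("pics/s2.png",cv2.resize(s[120:240,250:410],None,fx=5,fy=5,interpolation=cv2.INTER_CUBIC))
E
```

```text
0.12 False out 12.75 cmd 12.2 Fout 0.4 [5.6 1.6 2. ] 11.9
0.17 False out 18.18 cmd 17.2 Fout 1.1 [5.8 0.8 2.6] 12.2
0.22 False out 23.20 cmd 22.2 Fout 1.4 [5.7 0.5 2.1] 12.4
0.3 False out 31.14 cmd 30.0 Fout 1.8 [6.  0.2 2.7] 12.8
0.4 False out 40.68 cmd 39.5 Fout 1.6 [6.3 0.5 2.6] 13.2
0.5 False out 49.84 cmd 48.7 Fout 3.4 [ 6.4 -1.4  2.4] 13.6
0.6 False out 58.53 cmd 57.3 Fout 2.5 [ 7.2 -0.2  1.7] 14.0
```

View pics/s2.png

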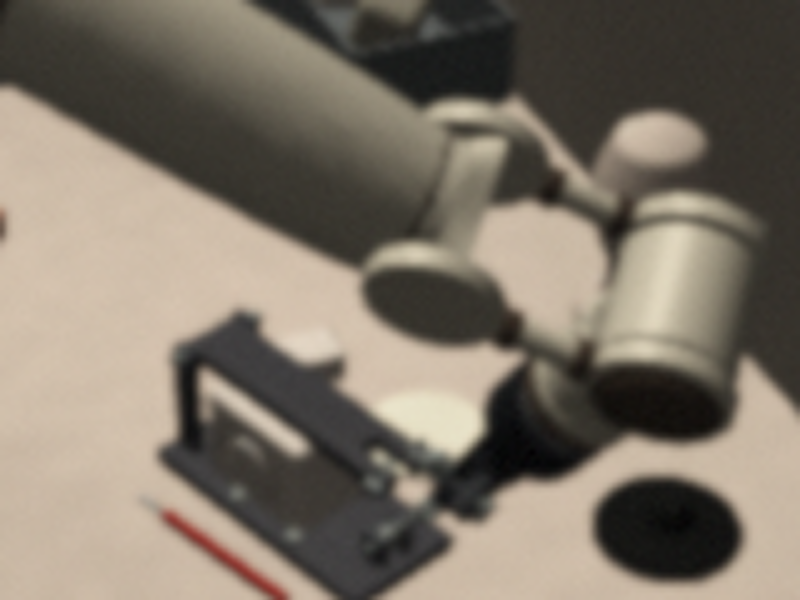

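The bolt is clear of the plates and still in the gripper. I'll swing it further, let go, and push it down with shut fingers.

```bash
python3 - <<'E'
from h import *
for tl in(.8,1.0,1.1):
    try: s=go(56,56/36,tl,60,f=15)
    except r.Unreachable: print("unreach",tl); break
    print(tl,s,"Fout %.1f"%Fout(),np.round(r.get_contact_force(),1),r.get_time_s(),flush=True); done=tl
    if s: break
r.release(); st("open")
p,o=pose(56,1.56,done); ap=-R.from_euler('xyz',o,degrees=True).as_matrix()[:,2]
r.servo_line(list(np.array(p)+90*ap),o,feed=120,f_stop=15); st("back")
q=np.array(r.get_tcp_pos()); r.servo_line([q[0],q[1],260],feed=150); st("up")
def tp(tl,x=-3,dz=0):
    u=R.from_euler('z',YAW,degrees=True)*R.from_euler('x',tl); a=u.apply([0,29,118])
    return [*(np.array([*AX,30])+a+R.from_euler('z',YAW,degrees=True).apply([x,0,dz]))]
O=[180,0,YAW]
print(r.inverse_kinematics(tp(1.,dz=60),O),r.inverse_kinematics(tp(1.45),O))
r.clamp(); r.move_ptp([*tp(1.1)[:2],200],O); st("over")
cv2.imwrite("pics/t3.png",imaging.camera("top")); s=imaging.camera("side")
cv2.imwrite("pics/s3.png",cv2.resize(s[120:240,250:410],None,fx=5,fy=5,interpolation=cv2.INTER_CUBIC))
E
```

```text
0.8 False Fout 3.2 [ 7.6 -0.8  2.7] 14.5167
1.0 False Fout 4.3 [10.  -1.1  1.6] 15.0083
1.1 True Fout 0.6 [4.  0.8 4.5] 15.2167
open t15.9 F [-0.  -1.2  0.1] M [-0.39 -0.14 -0.01] p [ 613.1 -140.6   82.4] grip 1.00
back t16.8 F [0.6 0.3 0.1] M [-0.43 -0.16 -0.02] p [ 637.5 -218.5  116.5] grip 1.00
up t17.9 F [ 0.2  0.3 -0.2] M [-0.39 -0.1  -0.02] p [ 637.2 -218.3  258.5] grip 1.00
[-2.38979454e+01  1.83074893e+01  8.67153610e+01 -2.54444375e-14
  7.49771496e+01  4.71020546e+01] [-2.59021226e+01  2.72262472e+01  8.77682099e+01 -2.54444375e-14
  6.50055429e+01  4.50978774e+01]
over t20.2 F [ 0.1 -1.  -0.4] M [-0.02  0.04 -0.02] p [ 609.3 -145.8  200. ] grip 0.00
```

View pics/s3.png

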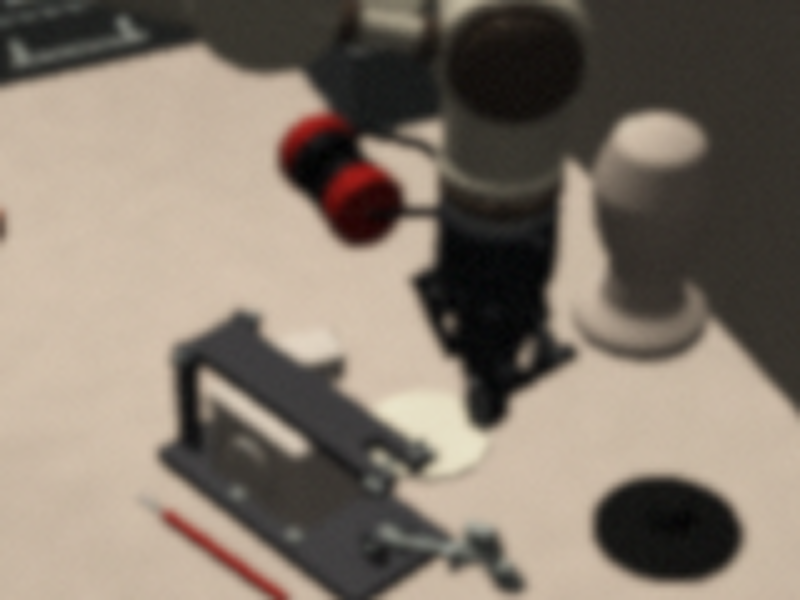

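The bolt lies out from about crop (380,540) to (515,575), with the wings upright and the shut fingers above. Next I push it down to the stop.

```bash
python3 - <<'E'
from h import *
def tp(tl,x=-3,dz=0):
    u=R.from_euler('z',YAW,degrees=True)*R.from_euler('x',tl); a=u.apply([0,29,118])
    return [*(np.array([*AX,30])+a+R.from_euler('z',YAW,degrees=True).apply([x,0,dz]))]
r.servo_line(tp(1.05,dz=15),feed=80,f_stop=12); st("near")
for tl in(1.15,1.25,1.35,1.45):
    s=r.servo_line(tp(tl),feed=50,f_stop=25); st(f"{tl} {s} want z {tp(tl)[2]:.1f}")
    if s: break
q=r.get_tcp_pos()
if not s: s=r.servo_line([q[0],q[1],q[2]-20],feed=30,f_stop=15); st(f"press {s}")
q=r.get_tcp_pos(); r.servo_line([q[0],q[1],230],feed=150); st("up")
r.move_ptp([450,-330,260],[180,0,0])
cv2.imwrite("pics/t4.png",imaging.camera("top")); s=imaging.camera("side")
cv2.imwrite("pics/s4.png",cv2.resize(s[120:240,250:410],None,fx=5,fy=5,interpolation=cv2.INTER_CUBIC)); st()
E
```

```text
near t21.4 F [ 0.1 -0.4  0.5] M [0.01 0.03 0.01] p [ 608.3 -141.9  129.6] grip 0.00
1.15 False want z 104.7 t22.0 F [-0.4  0.3 -0.8] M [ 0.06 -0.02 -0.03] p [ 610.1 -149.   104.2] grip -0.00
1.25 False want z 94.7 t22.4 F [ 0.2 -0.4  0.2] M [-0.   -0.    0.01] p [ 612.4 -155.8   94.1] grip -0.00
1.35 False want z 84.1 t22.8 F [-0.1  0.1  0. ] M [ 0.03  0.03 -0.04] p [ 614.3 -161.4   83.6] grip -0.00
1.45 False want z 73.0 t23.2 F [ 0.2 -0.   2.7] M [ 0.08 -0.13  0.02] p [ 616.7 -166.2   73.2] grip -0.00
press True t23.5 F [-4.8  2.  10.4] M [0.44 0.75 0.02] p [ 617.4 -166.7   72.5] grip 0.00
up t24.7 F [ 0.1  0.5 -0. ] M [-0.05  0.   -0.01] p [ 616.8 -166.4  228.4] grip -0.00
 t25.8 F [-0.1  0.3 -0.3] M [ 0.02 -0.04 -0.  ] p [ 450.9 -328.9  259.6] grip 0.00
```

View pics/s4.png

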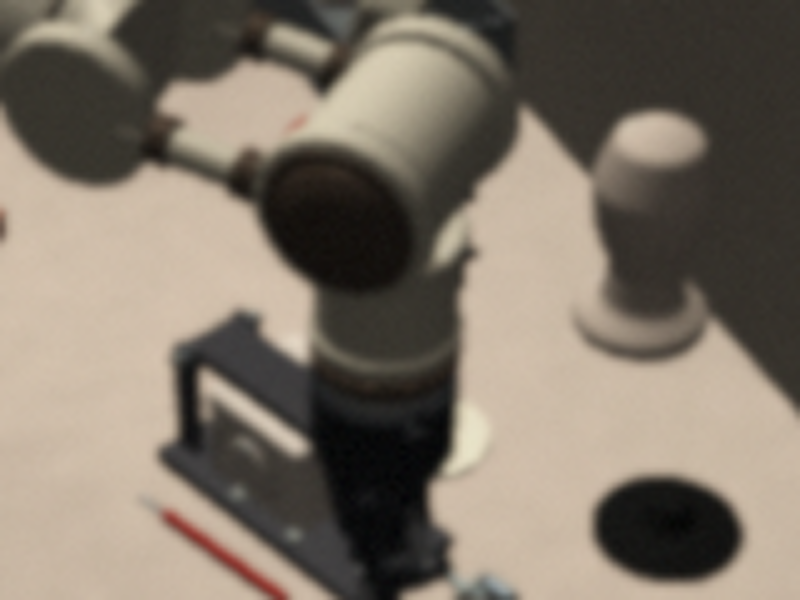

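Firm contact came at z = 73, which is what the stop should give. The arm hides the bolt in this view, so I'll clear it and measure.

```bash
python3 - <<'E'
from h import *
r.move_ptp([250,-480,260],[180,0,0])
t=imaging.camera("top"); s=imaging.camera("side")
f=lambda im,a,b,c,d,k:cv2.convertScaleAbs(cv2.resize(im[a:b,c:d],None,fx=k,fy=k,interpolation=cv2.INTER_CUBIC),alpha=1.5)
A=f(t,185,235,330,390,6.5); B=f(s,190,255,305,365,6.5)
H_=max(A.shape[0],B.shape[0]); o=np.zeros((H_,A.shape[1]+B.shape[1],3),np.uint8); o[:A.shape[0],:A.shape[1]]=A; o[:B.shape[0],A.shape[1]:]=B
cv2.imwrite("pics/f5.png",o)
for tl in(1.1,1.25,1.45):
    u=R.from_euler('z',YAW,degrees=True)*R.from_euler('x',tl)
    for nm,b in(("washer",[0,0,81.5]),("wing up",[-6,28,131]),("wing down",[6,-28,131])):
        X=np.array([*AX,30])+u.apply(b); a=proj("top",X);c=proj("side",X)
        print(tl,nm,((a-[330,185])*6.5).round(),((c-[305,190])*6.5+[390,0]).round())
E
```

```text
1.1 washer [236.  68.] [625. 263.]
1.1 wing up [323.  46.] [664. 234.]
1.1 wing down [350.  12.] [711. 318.]
1.25 washer [243.  67.] [631. 283.]
1.25 wing up [342.  41.] [678. 268.]
1.25 wing down [351.  14.] [714. 348.]
1.45 washer [247.  67.] [634. 308.]
1.45 wing up [357.  37.] [692. 314.]
1.45 wing down [342.  20.] [711. 384.]
```

View pics/f5.png

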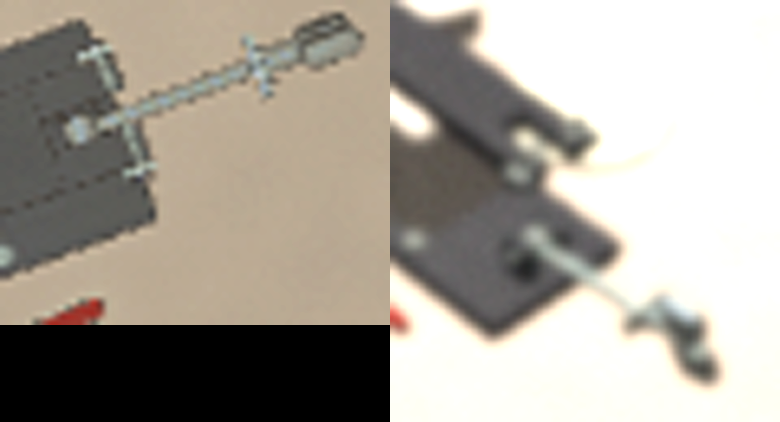

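The washer is at (642,315) and the lower wing tip at (711,380). The 1.45 rad prediction was (634,308) and (711,384), so the bolt is on its stop.

```bash
python3 -c "
from bench import r
print(r.hand_in(), r.get_time_s())"
```

```text
the job is handed in; nothing more can be done
the job is handed in; nothing more can be done
```

The clamp is unlatched: I unscrewed the nut about 56° by feel, swung the eyebolt out through the notches and pressed it onto its stop, then handed in with the arm clear at about 27 s; the result was not reported back.

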